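Set the bench stop out one hole and back the cover up to it

TASK

The telescoping bench stop is pinned one hole too short: press its red sprung button down flush with the tube, push the tube out by its yellow ledge until the button pops up in the very next hole, without forcing anything. Then take the round cast cover by its hub and slide it flat along the bench until its rim rests gently against the middle of the stop's rubber pad, and let go. Leave the can, jar, buffing wheel and wrench alone.

Things in the scene. Friction and masses are not known exactly. Their poses are not given: they have to be found in the camera images.
- tube (a joint): Slide of the aluminium tube (36 mm square, 186 mm long, top face 60 mm above the bench), m; outward = +x of the ledge, away from the blue foot. 0: button in the first hole (start; 1.5 mm play each way). The next hole, the last, is in a brass strip set differently each time: it meets the button somewhere from 0.052 to 0.084, unmeasured; there the tube locks. Between holes it slides with 4 to 5 N.
- button (a joint): Red sprung button, m. 0: up, 9 mm proud of the tube's top face, locking it; 0.009: flush; 0.012: trapped under the 3 mm wall between holes. Spring: 2 N at first, 4 N flush, 5 N trapped. Domed end, radius 7 mm: held flush, it ducks under the wall when the tube is pushed with 10 to 20 N; higher, it locks. Once ducked it needs no pressing, and pops up by itself in the next hole.
- button_top (a point): Middle of the top of the red button (14 mm diameter, vertical), 69 mm above the bench when up. The button belongs to the fixed bar inside and never moves lengthwise; only the tube does. The holes in the tube's top are 17 mm across; the next one lies on the side of the blue foot.
- ledge (a point): Middle of the pushing face of the yellow ledge on top of the tube: an upright wall 36 mm wide, 20 mm high (60 to 80 mm above the bench), 10 mm thick. The face looks back (-x) at the button, 8 mm from its centre at the start, so shut fingertips can press the button and push the face outward (+x) at once. x along the tube, outward; z up. Moves with the tube, whose top is bare behind the button.
- pad_face (a point): Middle of the outer face of the black rubber pad on the tube's end, 32 mm above the bench; pad 90 mm wide (y), from 4 to 60 mm above the bench, facing +x (outward, towards the cover). Axes as for the ledge. Moves with the tube.
- cover_hub (a point): Centre of the hub of the loose cast cover, 47 mm above the bench: the cover is a round disc 140 mm across and 28 mm high lying on the bench, its central hub an upright cylinder 36 mm across from 28 to 66 mm above the bench. About 0.6 to 0.95 kg. Against the pad, the hub's centre is 70 mm in front of the pad's face.
- polish_can: Upright spray can, 60 mm across, 150 mm high; origin under its centre. Leave alone.
- wax_jar: Upright amber jar with black lid, 60 mm across, 55 mm high; origin under its centre. Leave alone.
- buff_wheel: Black buffing wheel lying flat, 76 mm across, 22 mm thick, thin shank up to 61 mm; origin under its centre. Leave alone.
- wrench: Steel wrench lying flat, 160 mm long along its x. Leave alone.

How it is judged:
By the outcome, as a careful person would: the job done as asked, in the order asked, and still so for the second after the job is handed in, with the robot touching nothing.
It also fails if it takes over 58 s, if anything falls off the work surface, if the arm or the gripper's body presses on something with over 40 N, if the wrist force passes 120 N, or if a joint passes its speed limit or range.

ROBOT

A 6-joint arm with a two-finger parallel gripper is mounted at the origin on the work surface. World frame = base frame: x ahead of the robot, y to its left, z up, the work surface at z = 0. Lengths are in m, angles in rad, forces in N, time in s.
With the tool pointing down it reaches from about 0.275 to 1 m from the base axis. Payload 8.4 kg.
Tool frame: the origin (TCP) lies on the centre line of the jaws, within the pads' length; the fingertips stand 17 mm ahead of it and the grasp point (between the pads) lies 2 mm behind it (bot.tcp_to_tips is the y of the fingertips in the tool frame, in m); y points along the fingers, z is the direction in which the jaws open and shut, and the axes are right-handed (so a half turn about y gives the same grasp; the last joint's range is limited). The gripper opens to 85 mm and grips with 20 to 120 N. Pads are 22 mm wide; open, the fingers measure 114 mm over their backs; the gripper's body (76 mm by 85 mm) begins 54 mm behind the grasp point. The pads swing forward as they close: fully open they stand 13 mm farther back than shut.
Start: joints at [1.249, 0.353, 1.633, -0, 1.155, -0.002], TCP at [0.196, 0.593, 0.248] pointing down, gripper open.
Joint ranges: [-2.63, 2.63], [-0.92, 2.1], [0.06, 2.66], [-1.3, 4.44], [0, 2.69], [-3.02, 3.02]. Speed limits (rad/s): [2.22, 2.22, 2.79, 3.14, 3.14, 3.14].

INTERFACE

Orientations are given as a unit quaternion [x, y, z, w].
In Python, from workcell import bot, hand, kinematics, get_obs, vision, hand_in gives the robot as it stands. The module is installed in compiled form; this text tells all that it offers. Calls block until the motion is done:
- bot.reach(position, orientation): joint-space move of the TCP to a pose.
- bot.servo_line(position, ori=None, velocity=0.15): straight line of the TCP; ori=None keeps the orientation; velocity is the mean speed in m/s.
- bot.goto_joints(angles): joint-space move.
- hand.move_gripper(opening, strength=None): finger opening in m; strength is the grip in N (None keeps the last); returns when the fingers have stopped.
- bot.dwell(seconds).
- kinematics.solve_ik(position, orientation): joint angles nearest the present ones, or None.
- get_obs(): the state.
- vision.read_camera(name): name is "scene" or "top" or "wrist"; returns a dict with "frame" (480x640x3 uint8, red, green, blue), "intrinsics" (3x3 intrinsics, pixels), "dist" ([k1, k2, p1, p2, k3] as OpenCV has them; the pictures are not rectified), "view" (4x4, takes a point from world to camera coordinates). Camera axes: x right, y down, z forward; pixel columns grow to the right and rows downward; lengths in m; the calibration is good to about 2 mm. A picture is of the moment at which its call begins. There is no depth.
A pose or a line that the arm cannot do raises bot.IKError and nothing moves.
- hand_in(): hands the job in, once; it reports no verdict.
The state is a dict: "time_s": time; "joint_pos": joint angles; "joint_vel": joint speeds; "joint_efforts": joint torques, N m; "position": TCP position; "orientation": TCP orientation; "wrist_force": force on the tool from outside, world axes, zero at the start; "ft_torque": the same for the moment, N m; "gripper_width": finger opening in m.
Only numpy, scipy, OpenCV 4.12 (cv2) and the standard library are available. Lean on these libraries where they do the work, as an engineer would, in place of code of your own. Each camera call takes 0.05 s, during which the arm holds its last target. There are 200 camera calls.

## Working session

There is one attempt and no reset: what is moved stays moved. The work goes in short steps, each a Python script; the robot and the scene stay as the last script left them, time stands still between calls to the robot, and variables do not carry over. Pictures are saved under pics/ and viewed, about 8 in all and at most 12, crops included, and the job is handed in when it is done.

```bash
mkdir -p pics; cat > h.py <<'E'
import numpy as np, cv2
from workcell import bot, hand, kinematics, get_obs, vision, hand_in
def cam(n,save=None):
    c=vision.read_camera(n)
    if save: cv2.imwrite('pics/'+save,c['frame'][:,:,::-1])
    return c
def ray(c,uv):
    K=np.array(c['intrinsics'],float);V=np.array(c['view'])
    p=cv2.undistortPoints(np.array([[uv]],float),K,np.array(c['dist'],float))[0,0]
    R=V[:3,:3];o=-R.T@V[:3,3];d=R.T@np.array([p[0],p[1],1.]);return o,d
def plane(c,uv,z):
    o,d=ray(c,uv);return o+d*(z-o[2])/d[2]
def proj(c,P):
    V=np.array(c['view']);r,_=cv2.Rodrigues(V[:3,:3])
    return cv2.projectPoints(np.array(P,float).reshape(-1,1,3),r,V[:3,3],np.array(c['intrinsics'],float),np.array(c['dist'],float))[0][:,0]
E
python3 - <<'E'
from h import *
a=cam('top','top.png');b=cam('scene','scene.png')
for c in(a,b):
    print(ray(c,(320,240)))
o=get_obs();print(o['position'],o['orientation'],o['wrist_force'],o['time_s'],bot.tcp_to_tips)
E
```

```text
(array([ 0.41027593, -0.00281152,  1.08981828]), array([ 0.20749006, -0.00865409, -0.97856061]))
(array([1.2082022 , 0.28993244, 0.75464265]), array([-0.6224229 , -0.28558332, -0.72872718]))
[0.19636421 0.59294982 0.24764848] [ 0.69850347 -0.11265432  0.11250903 -0.69767014] [ 0.37169866  0.45193474 -0.00179   ] 0.1 0.017
```

View pics/top.png

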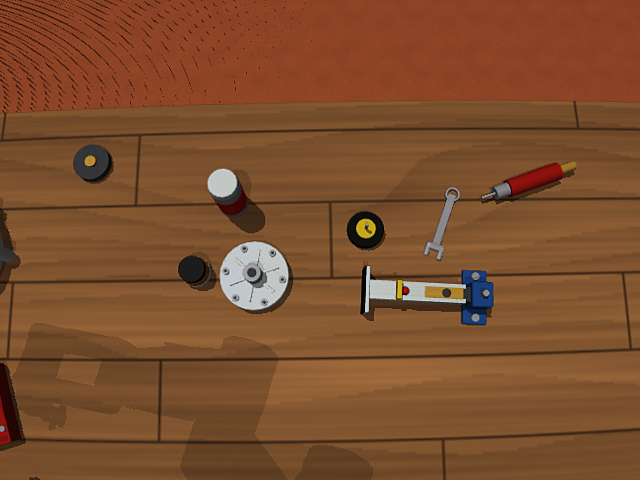

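View pics/scene.png

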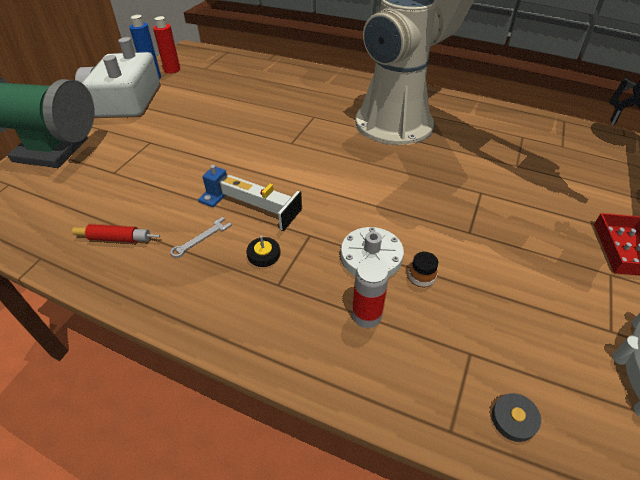

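The top view shows the button at about (406,291), ledge (400,290), pad at x≈366, blue foot (480,297), cover hub (253,272), jar (193,270), wheel (365,230) and can (224,185). The scene view agrees, with the button at about (262,193) and the hub at (373,240). Next I'll turn these into positions.

```bash
python3 - <<'E'
from h import *
a=cam('top');b=cam('scene')
def cen(c,lo,hi,box):
    x0,y0,x1,y1=box;hsv=cv2.cvtColor(c['frame'],cv2.COLOR_RGB2HSV)[y0:y1,x0:x1]
    m=cv2.inRange(hsv,lo,hi);M=cv2.moments(m,True);ys,xs=np.nonzero(m)
    return np.array([M['m10']/M['m00']+x0,M['m01']/M['m00']+y0]),int(M['m00']),(xs.min()+x0,xs.max()+x0,ys.min()+y0,ys.max()+y0)
def tri(u,v):
    (o1,d1),(o2,d2)=ray(a,u),ray(b,v)
    s=np.linalg.lstsq(np.c_[d1,-d2],o2-o1,rcond=None)[0];p,q=o1+d1*s[0],o2+d2*s[1];return (p+q)/2,np.linalg.norm(p-q)
ye=[(24,180,150),(34,255,255)]
L=cen(a,*ye,(390,275,412,305));R=cen(a,(0,170,80),(8,255,255),(398,280,415,302))
L2=cen(b,*ye,(255,178,280,200));R2=cen(b,(0,170,60),(8,255,255),(252,182,272,202))
print(L,R,L2,R2)
print('ledge top',plane(a,L[0],.08),tri(L[0],L2[0]));print('button',plane(a,R[0],.067),tri(R[0],R2[0]))
print('hub top',plane(a,(252.5,271.5),.066),tri((252.5,271.5),(373,235)))
# cover disc: white blob ellipse
g=cv2.cvtColor(a['frame'],cv2.COLOR_RGB2HSV);m=cv2.inRange(g,(0,0,120),(180,60,255));m[:,:205]=0;m[:,300:]=0;m[:235]=0;m[320:]=0
ct=max(cv2.findContours(m,0,2)[0],key=cv2.contourArea);print(cv2.fitEllipse(ct)); e=cv2.minEnclosingCircle(ct);print(e,plane(a,e[0],.028))
for n,uv,z in [('padtop1',(368,267),.06),('padtop2',(364,313),.06),('padedge_out1',(364,267),.06),('tubeTopL',(370,279),.06),('tubeTopL2',(370,300),.06),('foot',(487,294),.07),('jar',(193,269),.055),('wheel',(365,230),.022),('can',(224,184),.15),('wrench1',(452,194),0),('wrench2',(434,252),0),('hole',(446,293),.06)]: print(n,plane(a,uv,z).round(4))
cr=cv2.resize(a['frame'][210:335,220:510],None,fx=2.7,fy=2.7,interpolation=2);cv2.imwrite('pics/crop.png',cr[:,:,::-1])
E
```

```text
(array([399.45714286, 288.27142857]), 70, (np.int64(398), np.int64(401), np.int64(280), np.int64(297))) (array([405.57142857, 289.96428571]), 28, (np.int64(404), np.int64(408), np.int64(287), np.int64(293))) (array([266.8 , 187.96]), 25, (np.int64(262), np.int64(271), np.int64(184), np.int64(192))) (array([261.5, 190. ]), 2, (np.int64(261), np.int64(262), np.int64(190), np.int64(190)))
ledge top [ 0.5284924  -0.16024283  0.08      ] (array([ 0.52826566, -0.15982721,  0.0807633 ]), np.float64(0.0006422330214799789))
button [ 0.52652971 -0.17387359  0.067     ] (array([ 0.52692937, -0.1748056 ,  0.06810535]), np.float64(0.002420714410620743))
hub top [0.56757504 0.11958123 0.066     ] (array([0.56629779, 0.1199909 , 0.07196051]), np.float64(0.00235294778966894))
((253.49349975585938, 275.1586608886719), (67.07699584960938, 68.64140319824219), 55.286556243896484)
((253.284912109375, 274.92529296875), 34.72752380371094) [0.56645884 0.12252005 0.028     ]
padtop1 [ 0.5735 -0.104   0.06  ]
padtop2 [ 0.4846 -0.0934  0.06  ]
padedge_out1 [ 0.5736 -0.0963  0.06  ]
tubeTopL [ 0.5499 -0.1071  0.06  ]
tubeTopL2 [ 0.5093 -0.1057  0.06  ]
foot [ 0.5152 -0.3303  0.07  ]
jar [0.5761 0.2383 0.055 ]
wheel [ 0.6559 -0.1044  0.022 ]
can [0.7179 0.163  0.15  ]
wrench1 [ 0.7361 -0.294   0.    ]
wrench2 [ 0.6119 -0.2479  0.    ]
hole [ 0.5199 -0.2532  0.06  ]
```

View pics/crop.png

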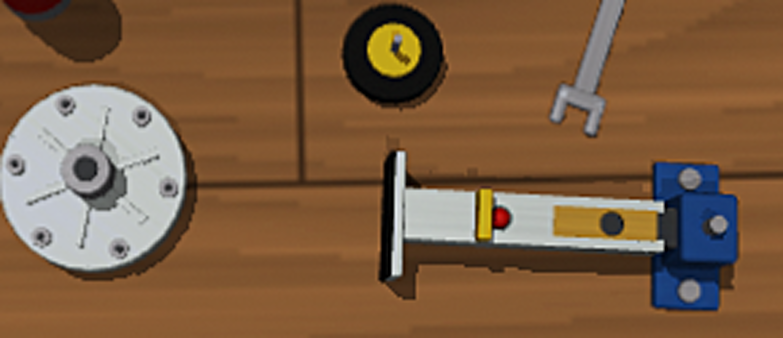

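The crop shows the button at crop (501,218), ledge (484,214), next hole (613,223), and the pad at x≈385–405. All are consistent, with the tube pointing mostly along +y. I'll move above the button and take a close look.

```bash
cat >> h.py <<'E'
from scipy.spatial.transform import Rotation as Ro
def quat(d):
    "tool down, tool x along +-d (horizontal), the sign nearest the present wrist angle"
    d=np.array([d[0],d[1],0.])/np.hypot(d[0],d[1]);y=np.array([0,0,-1.]);best=None
    cur=Ro.from_quat(get_obs()['orientation'])
    c=[Ro.from_matrix(np.c_[s*d,y,np.cross(s*d,y)]) for s in(1,-1)]
    return min(c,key=lambda r:(cur.inv()*r).magnitude()).as_quat()
E
python3 - <<'E'
from h import *
print(Ro.from_quat(get_obs()['orientation']).as_matrix().round(3))
q=quat((.0925,.9957));print(q)
p=[.522,-.20,.25];print(kinematics.solve_ik(p,q))
bot.reach(p,q);hand.move_gripper(0.0,20)
o=get_obs();print(o['time_s'],o['gripper_width'],o['wrist_force'],o['joint_pos'])
c=cam('wrist','w1.png');print(ray(c,(320,240)),proj(c,[[.5267,-.174,.069],[.5285,-.16,.08],[.52,-.253,.06]]))
E
```

```text
[[ 0.949 -0.     0.314]
 [-0.314 -0.001  0.949]
 [ 0.    -1.    -0.001]]
[-0.47631367  0.5226139  -0.5226139   0.47631367]
[-3.68572831e-01  2.49192375e-01  1.77440133e+00 -4.44089210e-16
  1.11799894e+00 -2.75939239e-01]
3.975 0.0001762047900036842 [-0.40293303 -0.0867043  -0.55789939] [-3.68635278e-01  2.49159775e-01  1.77440318e+00  2.49866449e-06
  1.11798807e+00 -2.75941235e-01]
(array([ 0.52823355, -0.13464535,  0.37575244]), array([-0.02500931, -0.28183163, -0.95942134])) [[322.46918519 172.10491967]
 [323.3435276  153.68120967]
 [322.95975137 270.89532425]]
```

View pics/w1.png

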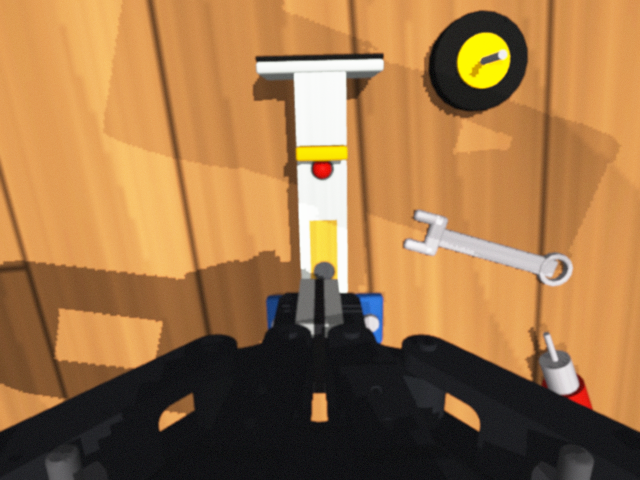

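In the wrist view the button is at (322,169), the ledge top at x 297–347 and y 146–160, and the pad top edge at (257–383, 55–75). All are within 3 px of my predictions. I'll refine these and then act.

```bash
python3 - <<'E'
from h import *
c=cam('wrist');h=cv2.cvtColor(c['frame'],cv2.COLOR_RGB2HSV)
def mask(lo,hi,b):
    m=np.zeros(h.shape[:2],np.uint8);m[b[1]:b[3],b[0]:b[2]]=cv2.inRange(h,lo,hi)[b[1]:b[3],b[0]:b[2]];return m
y=mask((22,150,120),(35,255,255),(285,138,360,170));r=mask((0,170,80),(8,255,255),(300,150,340,185))
cv=lambda m:max(cv2.findContours(m,0,2)[0],key=cv2.contourArea)
print('ledge box',[ (p.round(1),plane(c,p,.08)[:2].round(4)) for p in cv2.boxPoints(cv2.minAreaRect(cv(y)))])
e=cv2.minEnclosingCircle(cv(r));print('btn',e,plane(c,e[0],.066))
k=mask((0,0,0),(180,255,50),(250,45,390,66));print('pad black',[(p.round(1),plane(c,p,.06)[:2].round(4)) for p in cv2.boxPoints(cv2.minAreaRect(cv(k)))])
# tube edges: bright low-saturation rows
pts=[]
w=mask((0,0,140),(180,70,255),(285,80,360,262))
for v in list(range(85,140,6))+list(range(185,262,6)):
    xs=np.nonzero(w[v])[0];pts.append(((xs.min()),(xs.max()),v))
P=np.array([[plane(c,(a,v),.06)[:2],plane(c,(b,v),.06)[:2]] for a,b,v in pts])
for i in(0,1):
    vx,vy,x0,y0=cv2.fitLine(P[:,i].astype(np.float32),cv2.DIST_HUBER,0,.01,.01).ravel();print('edge',vx/vy,x0,y0)
print(np.linalg.norm(P[:,0]-P[:,1],axis=1).round(4))
E
```

```text
ledge box [(array([295.7, 146.1], dtype=float32), array([ 0.5101, -0.1531])), (array([346.9, 144.9], dtype=float32), array([ 0.5451, -0.1555])), (array([347.3, 159.6], dtype=float32), array([ 0.5446, -0.1655])), (array([296.1, 160.8], dtype=float32), array([ 0.5093, -0.1631]))]
btn ((321.6875, 168.5), 9.452488899230957) [ 0.52635528 -0.17171747  0.066     ]
pad black [(array([256.9,  57.1], dtype=float32), array([ 0.4884, -0.091 ])), (array([381.9,  53.1], dtype=float32), array([ 0.5753, -0.0964])), (array([382.,  57.], dtype=float32), array([ 0.5753, -0.0989])), (array([257.,  61.], dtype=float32), array([ 0.4881, -0.0935]))]
edge 0.0699895 0.50749785 -0.1759719
edge 0.074062094 0.54616624 -0.14770608
[0.0368 0.0369 0.037  0.0365 0.0366 0.036  0.0361 0.037  0.0371 0.0365
 0.0367 0.0361 0.0362 0.0364 0.0365 0.0367 0.036  0.0362 0.0363 0.0364
 0.0374 0.0367 0.0369]
```

```bash
cat >> h.py <<'E'
D=np.array([.069,1,0]);D/=np.linalg.norm(D)
B=np.array([.5263,-.1722,0])   # button centre
def tip(s,z): # TCP for tip centre at s along tube from the button, tips at height z
    return B+D*s+np.array([0,0,z+.017])
def F(n=4):
    f=[]
    for _ in range(n): f.append(get_obs()['wrist_force']);bot.dwell(.02)
    return np.mean(f,0)
E
python3 - <<'E'
from h import *
q=quat(D)
bot.reach(tip(-.0045,.09),q);bot.dwell(.2);f0=F();np.save('f0.npy',f0);print(f0)
bot.servo_line(tip(-.0045,.0715),velocity=.05)
for z in(.066,.062,.061,.0605,.060,.0596):
    bot.servo_line(tip(-.0045,z),velocity=.02);bot.dwell(.05);f=F()-f0;o=get_obs();print(z,(o['position'][2]-.017).round(5),f.round(2),round(o['time_s'],2))
    if f[2]>7: break
E
```

```text
[-0.0601057   0.03408579  0.09061708]
0.066 0.06624 [ 0.92 -0.92  2.2 ] 6.03
0.062 0.0621 [ 1.9  -0.44  3.23] 6.5
0.061 0.0611 [ 2.22 -0.35  3.59] 6.87
0.0605 0.06053 [ 2.63 -0.91  3.55] 7.23
0.06 0.06004 [ 2.58 -1.01  4.27] 7.6
0.0596 0.05999 [ 1.61 -0.39  8.52] 7.97
```

Flush: the tips touched the tube top at 60.0 mm. Now I'll push.

```bash
python3 - <<'E'
from h import *
f0=np.load('f0.npy');s=-.0045
for i in range(14):
    s+=.0008;bot.servo_line(tip(s,.0598),velocity=.03);bot.dwell(.04);f=F(2)-f0;o=get_obs()
    sa=(o['position']-B)@D;print(round(s,4),sa.round(4),'push',(-f@D).round(2),'z',f[2].round(2),round(o['time_s'],2))
    if -f@D>24: break
E
```

```text
-0.0037 -0.0039 push 1.82 z 6.71 8.29
-0.0029 -0.0033 push 3.54 z 6.84 8.62
-0.0021 -0.0028 push 4.61 z 6.33 8.94
-0.0013 -0.0021 push 5.26 z 6.03 9.27
-0.0005 -0.0013 push 5.87 z 5.81 9.59
0.0003 -0.0005 push 6.22 z 6.24 9.92
0.0011 0.0003 push 5.05 z 5.75 10.24
0.0019 0.001 push 5.8 z 5.78 10.57
0.0027 0.0016 push 7.65 z 5.63 10.89
0.0035 0.002 push 10.02 z 5.28 11.22
0.0043 0.0024 push 12.82 z 5.87 11.54
0.0051 0.0046 push 3.28 z 7.07 11.87
0.0059 0.0053 push 4.66 z 6.14 12.19
0.0067 0.0061 push 4.01 z 5.87 12.52
```

```bash
python3 - <<'E'
from h import *
f0=np.load('f0.npy');s=.0067
bot.servo_line(tip(s,.065),velocity=.04);print((F(2)-f0).round(2))
s=.048;bot.servo_line(tip(s,.065),velocity=.03);f=F(2)-f0;o=get_obs();print(((o['position']-B)@D).round(4),-f@D,o['time_s'])
for i in range(32):
    s+=.0013;bot.servo_line(tip(s,.065),velocity=.03);f=F(1)-f0;o=get_obs()
    sa=(o['position']-B)@D;p=-f@D;print(round(s,4),sa.round(4),p.round(1),end=' | ')
    if p>10.5 or s>.0885: break
bot.dwell(.1);c=cam('wrist','w2.png');print(o['time_s'],(F(2)-f0).round(2))
E
```

```text
[-2.01 -4.87  3.43]
0.0476 4.963713987861894 14.3917
0.0493 0.0491 3.5 | 0.0506 0.0506 4.1 | 0.0519 0.052 3.8 | 0.0532 0.0533 3.8 | 0.0545 0.0546 3.3 | 0.0558 0.0559 4.5 | 0.0571 0.0571 4.1 | 0.0584 0.0585 3.5 | 0.0597 0.0598 1.9 | 0.061 0.061 4.7 | 0.0623 0.0623 3.9 | 0.0636 0.0637 3.4 | 0.0649 0.065 3.2 | 0.0662 0.0662 4.1 | 0.0675 0.0675 4.0 | 0.0688 0.069 3.1 | 0.0701 0.0704 1.9 | 0.0714 0.0716 1.8 | 0.0727 0.073 0.1 | 0.074 0.0741 -0.1 | 0.0753 0.0753 0.1 | 0.0766 0.0765 1.6 | 0.0779 0.0778 3.8 | 0.0792 0.0793 2.7 | 0.0805 0.0802 5.4 | 0.0818 0.0807 10.7 | 21.325 [ -1.13 -11.54  -0.41]
```

View pics/w2.png

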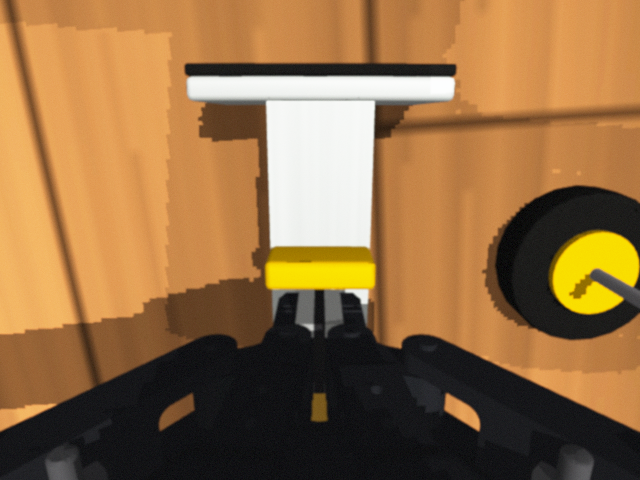

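The push force rose from about 4 N to 10.7 N with the tube stopped at s≈0.0807, so it is locked. The ledge is in front of the tips at (320,268), and the pad at y≈70–95 px. I'll back off, check the button from the top camera, and locate the pad and hub.

```bash
python3 - <<'E'
from h import *
bot.servo_line(tip(.076,.065),velocity=.05)
bot.servo_line(tip(.074,.11),velocity=.15)
hand.move_gripper(.056,20)
bot.reach(B+D*.14+[0.0,0,.25],quat(D));bot.dwell(.1)
t=cam('top');c=cam('wrist');print(get_obs()['time_s'])
cr=cv2.resize(t['frame'][240:340,200:500],None,fx=2.4,fy=2.4,interpolation=2)
w=cv2.resize(c['frame'],None,fx=.75,fy=.75)
o=np.zeros((600,800,3),np.uint8);o[:240,:720]=cr;o[240:600,:480]=w;cv2.imwrite('pics/both.png',o[:,:,::-1])
cv2.imwrite('pics/w3.png',c['frame'][:,:,::-1]);np.save('w3.npy',c,allow_pickle=True);np.save('t3.npy',t,allow_pickle=True)
h=cv2.cvtColor(t['frame'],cv2.COLOR_RGB2HSV);m=cv2.inRange(h,(0,170,80),(8,255,255));m[:,:390]=0;m[:,425:]=0;m[:275]=0;m[310:]=0
M=cv2.moments(m,True);print('button',M['m00']);uv=(M['m10']/M['m00'],M['m01']/M['m00']);print(uv,plane(t,uv,.067))
E
```

```text
23.6083
button 0.0Traceback (most recent call last):
  File "<stdin>", line 12, in <module>
ZeroDivisionError: float division by zero
```

View pics/both.png

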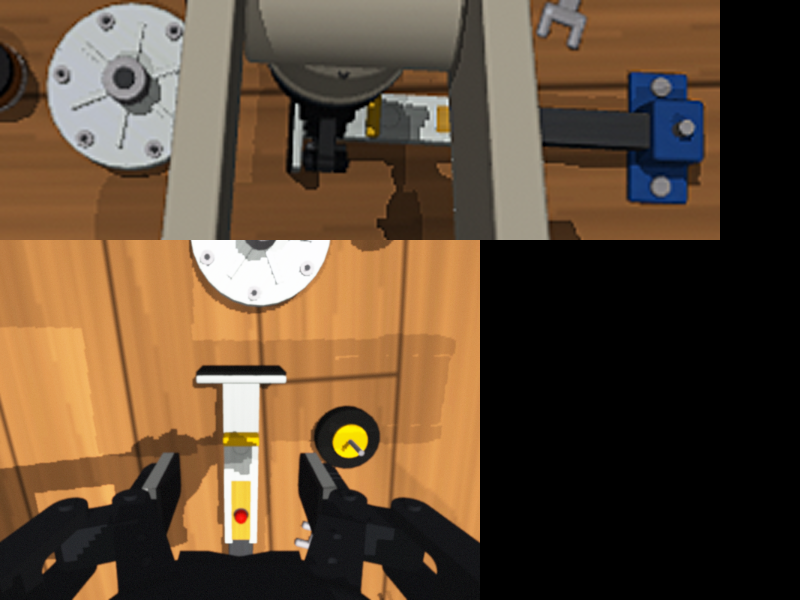

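Wrist view: the red button is standing in the brass hole at about (241,515) in the composite, and the pad and cover rim are clearly visible. I'll measure the pad from this frame and then look at the hub from closer.

```bash
python3 - <<'E'
from h import *
c=np.load('w3.npy',allow_pickle=True).item();h=cv2.cvtColor(c['frame'],cv2.COLOR_RGB2HSV)
cv=lambda m:max(cv2.findContours(m,0,2)[0],key=cv2.contourArea)
def mask(h,lo,hi,b):
    m=np.zeros(h.shape[:2],np.uint8);m[b[1]:b[3],b[0]:b[2]]=cv2.inRange(h,lo,hi)[b[1]:b[3],b[0]:b[2]];return m
k=mask(h,(0,0,0),(180,255,60),(250,160,395,186))
for p in cv2.boxPoints(cv2.minAreaRect(cv(k))): print(p.round(1),plane(c,p,.06)[:2].round(4),plane(c,p,.004)[:2].round(4))
# predicted pad face edges if pad face middle at start + travel
for t in(.075,.078,.081,.084):
    m=np.array([.5318,-.0937,0])+D*t;n=np.array([D[1],-D[0],0])*.045;print(t,m.round(4),proj(c,[m-n+[0,0,.06],m+n+[0,0,.06],m-n+[0,0,.004]]).round(1).tolist())
r=mask(h,(0,170,80),(8,255,255),(300,340,345,385));e=cv2.minEnclosingCircle(cv(r));print('btn',e,plane(c,e[0],.066))
y=mask(h,(22,150,120),(35,255,255),(290,250,350,275));
for p in cv2.boxPoints(cv2.minAreaRect(cv(y))): print('ledge',p.round(1),plane(c,p,.08)[:2].round(4))
bot.reach([.562,.07,.25],quat(D));bot.dwell(.1)
c=cam('wrist','w4.png');h=cv2.cvtColor(c['frame'],cv2.COLOR_RGB2HSV);print(get_obs()['time_s'],proj(c,[[.5670,.121,.066],[.5670,.121,.028]]))
w=mask(h,(0,0,140),(180,60,255),(150,0,500,330));e=cv2.minEnclosingCircle(cv(w));print(e,cv2.fitEllipse(cv2.convexHull(cv(w))),plane(c,cv2.fitEllipse(cv2.convexHull(cv(w)))[0],.026))
E
```

```text
[262. 167.] [ 0.4944 -0.0009] [ 0.4863 -0.0069]
[380. 167.] [ 0.5814 -0.0069] [ 0.5887 -0.0139]
[380. 179.] [ 0.5811 -0.0158] [ 0.5884 -0.0244]
[262. 179.] [ 0.4935 -0.0098] [ 0.4852 -0.0173]
0.075 [ 0.537  -0.0189  0.    ] [[260.9, 187.1], [381.3, 187.2], [269.6, 176.7]]
0.078 [ 0.5372 -0.0159  0.    ] [[260.8, 183.1], [381.5, 183.2], [269.5, 173.3]]
0.081 [ 0.5374 -0.0129  0.    ] [[260.6, 179.1], [381.6, 179.2], [269.4, 169.9]]
0.084 [ 0.5376 -0.0099  0.    ] [[260.5, 175.1], [381.8, 175.1], [269.3, 166.4]]
btn ((320.9814758300781, 368.3518371582031), 8.880678176879883) [ 0.52669585 -0.16873265  0.066     ]
ledge [297. 257.] [ 0.5161 -0.0658]
ledge [345. 257.] [ 0.5511 -0.0682]
ledge [345. 274.] [ 0.5504 -0.0814]
ledge [297. 274.] [ 0.515 -0.079]
24.2583 [[322.1469852  135.53552357]
 [321.92460014 133.3782805 ]]
((320.6357727050781, 126.63324737548828), 88.97001647949219) ((320.3248291015625, 126.75265502929688), (173.8138427734375, 177.86790466308594), 3.819434881210327) [0.56607389 0.12618821 0.026     ]
```

View pics/w4.png

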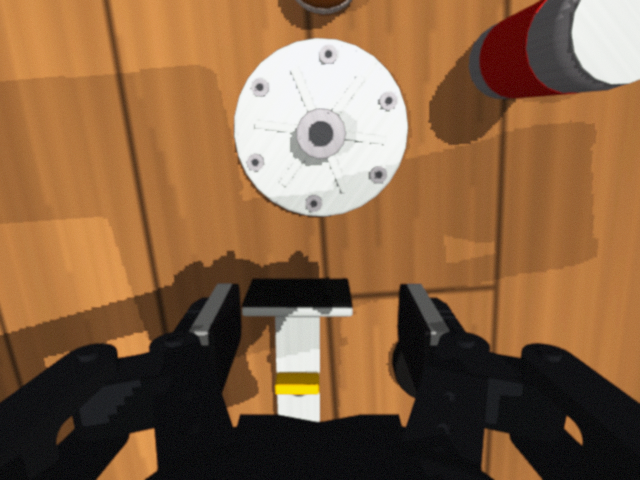

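Hub top at about (320,133) px gives a hub centre of about (0.566, 0.1225), against a prediction of (322,135). The pad face should be at y≈-0.013, and the centre line puts x at 0.542 where the hub will end up. Now I'll grasp the hub and slide.

```bash
python3 - <<'E'
from h import *
q=quat(D);H=np.array([.566,.1225,0])
bot.reach(H+[0,0,.12],q);bot.dwell(.1);f0=F(2)
bot.servo_line(H+[0,0,.051],velocity=.08);print((F(2)-f0).round(2))
hand.move_gripper(.03,30);bot.dwell(.1);o=get_obs();f1=F(3);print(o['gripper_width'],(f1-f0).round(2),o['time_s'])
T=lambda r:np.array([.5263+.069*(r+.1722),r,.051])
bot.servo_line(T(.072),velocity=.04);r=.072;base=[]
for i in range(40):
    r-=.0009;bot.servo_line(T(r),velocity=.02);f=F(1)-f0;o=get_obs();p=f@D
    print(round(r,4),o['position'][:2].round(4),p.round(1),f[2].round(1),end=' | ')
    base.append(p)
    if i>4 and p>np.median(base)+2.5: break
    if r<.046: break
print(o['time_s']);np.save('f0b.npy',f0)
E
```

```text
[ 0.56 -0.4   0.06]
0.03511519498730664 [-1.7  -0.31  6.37] 26.4583
0.0711 [0.5443 0.0718] 5.2 4.1 | 0.0702 [0.5441 0.0709] 6.1 5.1 | 0.0693 [0.544 0.07 ] 7.1 4.7 | 0.0684 [0.5439 0.0692] 6.6 5.9 | 0.0675 [0.5438 0.0683] 5.8 6.6 | 0.0666 [0.5437 0.0674] 6.3 5.6 | 0.0657 [0.5436 0.0665] 7.8 6.4 | 0.0648 [0.5435 0.0656] 6.2 6.1 | 0.0639 [0.5434 0.0647] 6.2 6.7 | 0.063 [0.5434 0.0638] 6.1 5.9 | 0.0621 [0.5433 0.0629] 6.2 6.0 | 0.0612 [0.5432 0.062 ] 5.8 5.4 | 0.0603 [0.5432 0.0611] 6.8 5.6 | 0.0594 [0.5431 0.0602] 6.5 5.3 | 0.0585 [0.5431 0.0595] 8.3 6.3 | 0.0576 [0.543  0.0588] 8.9 4.4 | 32.3083
```

Contact: the hub stopped at y≈0.0595, which matches the pad plus 70 mm, with about 2.5 N above sliding friction. I'll relax, open and retreat, then check.

```bash
python3 - <<'E'
from h import *
f0=np.load('f0b.npy');p=get_obs()['position'];bot.servo_line([p[0],p[1],.051],velocity=.02);bot.dwell(.1);print((F(2)-f0).round(2),get_obs()['position'])
hand.move_gripper(.056,20);bot.dwell(.1);print((F(2)-f0).round(2))
p=get_obs()['position'];bot.servo_line([p[0],p[1],.13],velocity=.1)
bot.reach([.545,.03,.25],quat(D));bot.dwell(.1);c=cam('wrist')
bot.goto_joints([1.249,.353,1.633,0,1.155,-.002]);bot.dwell(.2)
t=cam('top');print(get_obs()['time_s'])
cr=cv2.resize(t['frame'][220:340,180:500],None,fx=2.5,fy=2.5,interpolation=2)
w=cv2.resize(c['frame'][0:330,130:510],None,fx=.9,fy=.9)
o=np.zeros((600,800,3),np.uint8);o[:300]=cr;o[300:597,:342]=w;cv2.imwrite('pics/fin.png',o[:,:,::-1])
h=cv2.cvtColor(t['frame'],cv2.COLOR_RGB2HSV);m=cv2.inRange(h,(0,170,80),(8,255,255));m[:,:390]=0;m[:,425:]=0;m[:275]=0;m[310:]=0
M=cv2.moments(m,True);uv=(M['m10']/M['m00'],M['m01']/M['m00']);print('button',M['m00'],uv,plane(t,uv,.067))
E
```

```text
[-1.86  1.2  10.34] [0.54305738 0.05883055 0.05167225]
[ 0.44 -0.18 -0.06]
37.4167
button 30.0 (404.46666666666664, 289.8333333333333) [ 0.5268229  -0.17176166  0.067     ]
```

View pics/fin.png

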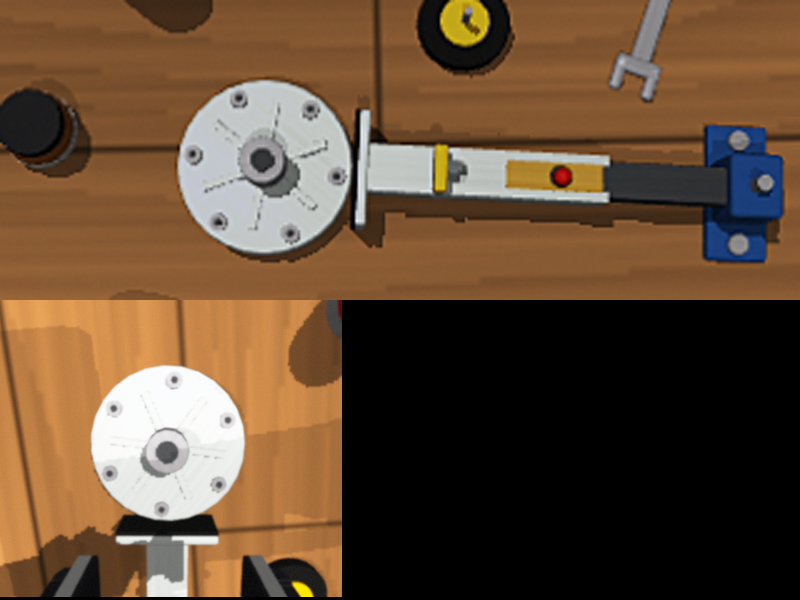

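The final views show the red button standing proud in the brass hole (30 red px, 28 at the start) at its original spot. The cover's rim is against the pad and centred on it: hub and pad middle are both at x≈167 in the wrist crop. Nothing else has moved visibly, so I'm handing in.

```bash
python3 -c "
from h import *
print(get_obs()['wrist_force'],get_obs()['time_s']);hand_in()"
```

```text
[-0.11879843 -0.86511315  0.36837859] 37.4167
the job is handed in; nothing more can be done
```

The stop is pinned in its next hole and the cover rests against the middle of the pad. I handed the job in at 37.4 s with the arm clear of everything.

- **Bench stop:** I pressed the button flush with shut fingertips and pushed the ledge. The button ducked under the wall at about 13 N, and the tube then slid at about 4 N. I stopped when the force rose to about 11 N with the tube locked. That was roughly 0.08 m of travel.
- **Cover:** I gripped it by the hub and slid it flat along the bench until the push rose about 2.5 N above its sliding friction. I then eased off to about 1 N, opened the fingers and moved away.

**Last checks:**
- **Button and cover:** The final pictures show the button up in the brass hole at its original spot. The cover's rim is touching the pad.
- **Centring:** The wrist view and the fingertip position put the cover within about 1 mm of the pad's middle. A rough reading of the top view suggested up to 3 mm off, which I did not resolve.
- **Other items:** The jar, buffing wheel and wrench look unmoved in the pictures, judged by eye. The can is mostly outside the final crops, but the arm never went near it.
- **Extra force:** A downward load of about 10 N on the hub showed just before release and was gone once the fingers opened.

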